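# Close up the trial-lens chest

## Robot

A 6-joint arm with a two-finger parallel gripper is mounted at the origin on the work surface. World frame = base frame: x ahead of the robot, y to its left, z up, the work surface at z = 0. Lengths are in m, angles in rad, forces in N, time in s.
With the tool pointing down it reaches from about 0.3 to 1 m from the base axis. Payload 5.1 kg.
Tool frame: the origin (TCP) lies at the very end of the fingers, on their centre line; the grasp point (between the pads) lies 19 mm behind it (env.grip_depth is the distance from the TCP to the grasp point, in m); z points along the fingers, x is the direction in which the jaws open and shut, and the axes are right-handed (so a half turn about z gives the same grasp; the last joint's range is limited). The gripper opens to 95 mm and grips with 3 to 60 N. Pads are 20 mm wide; open, the fingers measure 119 mm over their backs; the gripper's body (75 mm by 180 mm) begins 59 mm behind the grasp point.
Start: joints at [1.116, 0.124, 1.65, -0, 1.367, -0.083], TCP at [0.236, 0.606, 0.215] pointing down, gripper open.
Joint ranges: [-2.61, 2.61], [-1.02, 2.33], [0.03, 2.71], [-1.35, 4.49], [0.32, 2.68], [-2.91, 2.91]. Speed limits (rad/s): [2.57, 2.57, 3.14, 3.14, 3.14, 3.14].

## Interface

Orientations are given as a unit quaternion [x, y, z, w].
In Python, from rig import readout, vision, ticket, env gives the robot as it stands. The module is installed in compiled form; this text tells all that it offers.
- The arm moves only by the tool arm_command, never from a script. Its argument "motion" is a list that holds one entry, the list of rows, each a list of 5 numbers: the finger opening in cm, from 0 to 9.51, then the shift along the tool's x, y, z in cm, then the turn about the tool's z in degrees. In form: [[[grip, dx, dy, dz, yaw], ...]]. A call has 1 to 5 rows; each row is the pose to reach, as a shift and turn from the pose commanded when the call began, along the tool's axes at that moment; what a row does not reach only later rows make up. A row lasts 1/8 s, in which the tool goes at most 62.5 mm and 10.7 degrees, less where a joint would pass 70% of its speed; a pose out of reach is approached as far as the arm can. A call with a gripper value outside its range is refused whole. The fingers move at their own pace and stop on an object; "squeeze" is the grip in N (left out, the last holds). Time passes only in rows, so rows that repeat a pose let the fingers close. It gives the time, the measured TCP pose, the force and the opening at its end, in the units of the state.
- readout.get_obs(): the state, without advancing time (a new reading comes with each control period).
- vision.camera(name): name is "scene" or "top"; returns a dict with "pixels" (400x640x3 uint8, red, green, blue), "vfov" (degrees; the focal length in pixels is half the picture's height over the tangent of half this angle, whatever the lens; pixels are square), "cx", "cy" (the principal point, pixels), "dist" ([k1, k2, p1, p2, k3] as OpenCV has them; the pictures are not rectified), "view" (4x4, takes a point from world to camera coordinates). Camera axes: x right, y up, looking along -z (the intrinsics and any distortion apply to the point x, -y, -z); pixel columns grow to the right and rows downward; lengths in m; the calibration is good to about 2 mm. A picture is of the moment at which its call begins. There is no depth.
- ticket.finish_job(): hands the job in, once; it reports no verdict.
Trained networks look in a picture, given as the dict that the camera call returned (one of the last four; its "shot" number tells which), for a name from the list of things; names that differ only in an ending like _2 or _b are one class to them, and where a whole thing is asked for, a point or a joint stands for the part that bears it (a point fixed in the world has none). Each returns a list of dicts, best first, with "confidence" (0 to 1); they miss things now and then, are a little off and sometimes report something else, mostly with a low value. They report only what shows in the picture. A call takes as long as a camera call.
- vision.boxes_of(picture, target): "box" ([left, top, width, height] in pixels, round what is visible of it).
- vision.trace(picture, target): "mask" (400x640 bool, what is visible of it) and "box" ([left, top, width, height] in pixels, round what is visible of it).
The state is a dict: "t": time; "joint_pos": joint angles; "qd": joint speeds; "tau": joint torques, N m; "tool_pos": TCP position; "ee_rot": TCP orientation; "force": force on the tool from outside, world axes, zero at the start; "torque": the same for the moment, N m; "finger_gap": opening from 0.0 (shut) to 1.0 (fully open).
Only numpy, scipy, OpenCV 4.12 (cv2) and the standard library are available. Lean on these libraries where they do the work, as an engineer would, in place of code of your own. Each camera call takes 0.05 s, during which the arm holds its last target. There are 200 camera calls.

## Task

Close up the trial-lens chest for the day, only pushing with your fingertips and gripping, pulling or lifting nothing: first push both open drawers fully home, then push the propped-open lid down until it is fully shut. Be gentle, slam nothing, and leave the small things standing and lying around the chest where they are.

Things in the scene. Friction and masses are not known exactly. Their poses are not given: they have to be found in the camera images.
- chest: Low light-wood chest fixed to the desk, 212 deep x 330 wide x 78 mm high without lid. Origin: on the desk, mid-carcass; x to its back (away from the robot, yaw within 0.22 rad), y left, z up. Two drawers centred at y = +105 (left) and -105 mm (right), a fixed front panel 92 mm wide between them. Closed drawer fronts' outer faces lie at x = -112 mm, in line with that panel. Lenses in the top tray.
- left_drawer (a joint): How far the left drawer (chest +y side) is pulled out towards chest -x, in m: 0 fully home against its stop, starts at 0.025 to 0.06. Slides with about 1.5 N friction and stays where left; mass about 0.35 kg.
- right_drawer (a joint): The same for the right drawer (chest -y side).
- left_front (a point): Centre of the outer face of the left drawer's front (moves with the drawer), 40 mm above the desk; axes as the chest. The front spans z = 6 to 74 mm and 55 mm either side of this point. A small steel knob, 18 mm across, stands out 18 mm from this point.
- right_front (a point): The same point of the right drawer, with the same knob.
- lid (a joint): Angle of the lid in rad: 0 shut, starts at 0.9 to 1.2 (propped open, leaning back towards the hinge), mechanical stop at 1.5. A stiff hinge (about 0.4 N m friction, lid 0.25 kg): it stays where it is left and has to be pushed all the way down, a few newtons near its free edge.
- lid_hinge (a point): Middle of the lid's hinge axis (along chest y), at the rear top edge of the chest: chest x = +100, z = 80 mm.
- lid_edge (a point): Middle of the lid's free (front) edge on its outer, upper surface, 222 mm from the hinge along the lid. The lid is a board 334 mm wide, 8 mm thick; its outer surface lies 8 mm above the hinge axis (lid frame). A 12 mm lip under the edge hangs just before the drawer fronts when shut. Axes: x along the lid to the hinge, z out of the outer surface. Shut, this point is 88 mm above the desk.
- dropper: White plastic dropper bottle, 30 mm across, 58 mm tall, loose, standing on the desk in front of the chest's middle panel, 33 to 68 mm in front of it. Origin: centre of its underside. Leave it standing.
- lens: Loose trial lens ring, 38 mm across, 5 mm high, lying on the desk just right of the chest. Origin: underside centre. Leave it.
- penlight: Metal penlight, 132 mm long, 14 mm thick, lying on the desk just left of the chest along its own x. Origin: underside, near the middle. Leave it.
- cup: White paper cup, 70 mm across, 80 mm tall, standing on the desk at the robot's left. Origin: underside centre. Leave it standing.
- mouse: Black computer mouse, 105 x 60 x 26 mm, on the desk at the robot's right. Origin: underside centre. Leave it.
- trial_frame: Dark metal trial spectacle frame, about 125 x 130 mm, 6 mm thick, lying on the desk at the robot's right, beyond the mouse. Origin: underside, between the rings. Leave it.

How it is judged:
By the outcome, as a careful person would: the job done as asked, in the order asked, and still so for the second after the job is handed in, with the robot touching nothing.
It also fails if it takes over 59 s, if anything falls off the work surface, if the arm or the gripper's body presses on something with over 40 N, if the wrist force passes 120 N, or if a joint passes its speed limit or range.

## Working session

There is one attempt and no reset: what is moved stays moved. The work goes in short steps, Python scripts to look and compute and a tool call to move; the robot and the scene stay as the last step left them, time stands still between calls to the robot, and variables do not carry over. Pictures are saved under pics/ and viewed, about 8 in all and at most 12, crops included, and the job is handed in when it is done.

Besides the shell and the picture viewer there is one more tool, called after "Emit:" as a command line: name --argument value ..., lists and objects as JSON in quotes. arm_command: Moves the arm, as the interface text tells. Its arguments: {"type":"object","properties":{"motion":{"type":"array"},"squeeze":{"type":"number"}},"required":["motion"]}

```bash
mkdir -p pics; cat > h.py <<'E'
import numpy as np, cv2
from rig import readout, vision, ticket, env
def K(p):
    f=200/np.tan(np.radians(p["vfov"])/2); return np.array([[f,0,p["cx"]],[0,f,p["cy"]],[0,0,1.]])
def proj(p,X):
    V=np.array(p["view"]); X=np.atleast_2d(X)@V[:3,:3].T+V[:3,3]; X=X*[1,-1,-1]
    return cv2.projectPoints(X,np.zeros(3),np.zeros(3),K(p),np.array(p["dist"],float))[0][:,0]
def ray(p,uv):
    V=np.array(p["view"]); n=cv2.undistortPoints(np.array(uv,float).reshape(-1,1,2),K(p),np.array(p["dist"],float))[:,0]
    d=np.c_[n[:,0],-n[:,1],-np.ones(len(n))]@V[:3,:3]; o=-V[:3,:3].T@V[:3,3]; return o,d
def atz(p,uv,z):
    o,d=ray(p,uv); return o+d*((z-o[2])/d[:,2])[:,None]
E
python3 - <<'E'
from h import *
for n in("scene","top"):
    p=vision.camera(n); cv2.imwrite(f"pics/{n}0.png",p["pixels"][:,:,::-1])
    V=np.array(p["view"]);print(n,p["vfov"],(-V[:3,:3].T@V[:3,3]).round(3),p["dist"])
    for t in("chest","left_front","right_front","lid","dropper","lens","penlight","cup","mouse"):
        print(t,[(np.round(b["box"]).tolist(),round(b["confidence"],2)) for b in vision.boxes_of(p,t)[:2]])
print(readout.get_obs())
E
```

```text
scene 47.25488638436464 [ 0.543 -0.826  1.276] [-0.06285256  0.          0.          0.          0.        ]
chest [([282.0, 122.0, 101.0, 147.0], 0.74)]
left_front [([289.0, 178.0, 18.0, 34.0], 0.93), ([281.0, 120.0, 107.0, 147.0], 0.43)]
right_front [([296.0, 225.0, 22.0, 39.0], 0.71)]
lid [([340.0, 122.0, 43.0, 122.0], 0.65), ([285.0, 124.0, 97.0, 141.0], 0.59)]
dropper []
lens []
penlight []
cup [([280.0, 106.0, 18.0, 26.0], 0.72), ([338.0, 121.0, 46.0, 127.0], 0.61)]
mouse [([237.0, 342.0, 36.0, 26.0], 0.73)]
top 57.001950266388654 [0.505 0.004 1.194] [-0.03195491  0.          0.          0.          0.        ]
chest [([262.0, 140.0, 132.0, 95.0], 0.93), ([451.0, 190.0, 36.0, 26.0], 0.69)]
left_front [([277.0, 207.0, 35.0, 30.0], 0.96)]
right_front [([277.0, 209.0, 36.0, 25.0], 0.66)]
lid [([258.0, 134.0, 130.0, 37.0], 0.86)]
dropper []
lens [([452.0, 168.0, 48.0, 48.0], 0.68)]
penlight [([256.0, 172.0, 13.0, 33.0], 0.59)]
cup [([172.0, 220.0, 26.0, 21.0], 0.95), ([259.0, 140.0, 133.0, 96.0], 0.17)]
mouse [([455.0, 242.0, 20.0, 33.0], 0.76), ([451.0, 193.0, 40.0, 21.0], 0.6)]
{'t': 1.0, 'joint_pos': array([ 1.11638441e+00,  1.23774766e-01,  1.65031227e+00,  9.89687695e-06,
        1.36752527e+00, -8.26205855e-02]), 'qd': array([ 1.61816085e-03, -5.33676901e-06, -8.29077474e-04,  6.86829097e-04,
       -1.61518796e-03,  6.16549560e-05]), 'tau': array([-1.22537553e-03, -4.17597234e+01, -3.60235548e+01,  7.75946025e-02,
        4.29008366e-02, -1.63496770e-05]), 'tool_pos': array([0.23616138, 0.60555438, 0.21466529]), 'ee_rot': array([ 8.25616987e-01,  5.64230973e-01, -1.09379062e-05,  6.42604124e-07]), 'force': array([-0.81065821, -0.39394446, -0.09350785]), 'torque': array([-0.00092545,  0.02816193,  0.038793  ]), 'finger_gap': 1.0032549645561237}
```

View pics/scene0.png

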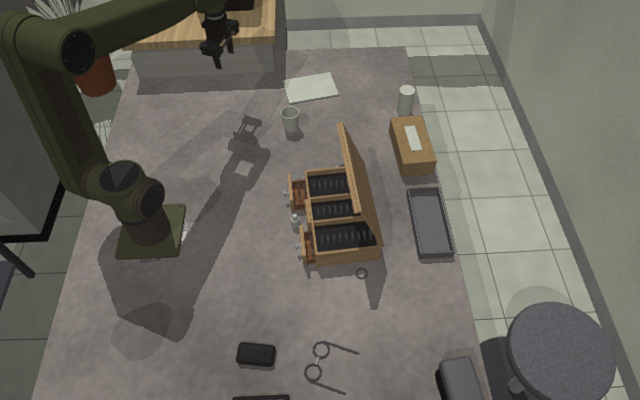

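View pics/top0.png

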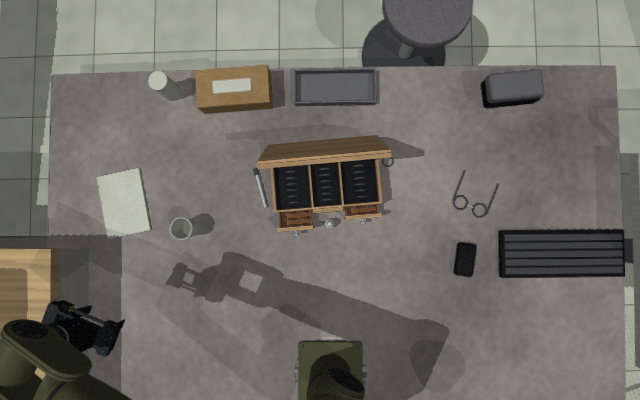

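```bash
python3 - <<'E'
import cv2,numpy as np
a=cv2.imread("pics/top0.png")[125:245,245:405];b=cv2.imread("pics/scene0.png")[115:285,270:400]
cv2.imwrite("pics/c1.png",cv2.resize(a,None,fx=5,fy=5,interpolation=cv2.INTER_CUBIC))
cv2.imwrite("pics/c2.png",cv2.resize(b,None,fx=3.5,fy=3.5,interpolation=cv2.INTER_CUBIC))
E
```

```text
(no output)
```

View pics/c1.png

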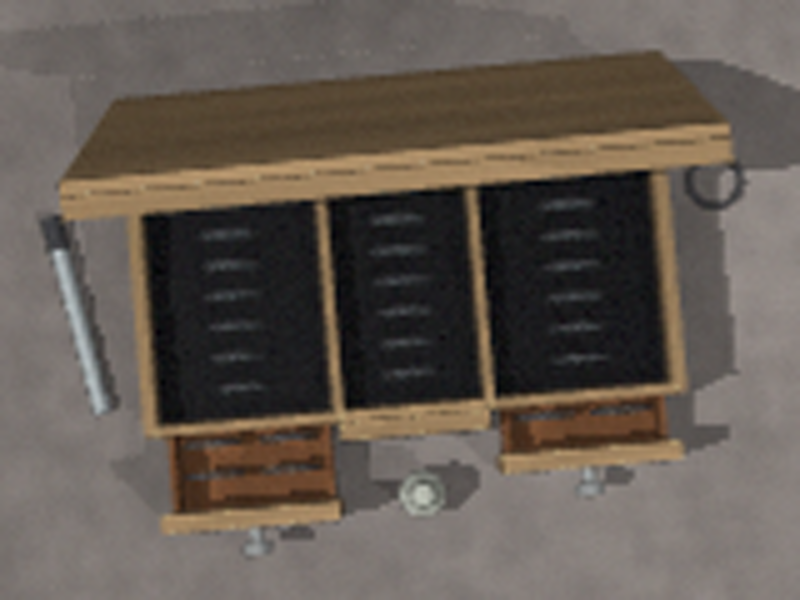

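View pics/c2.png

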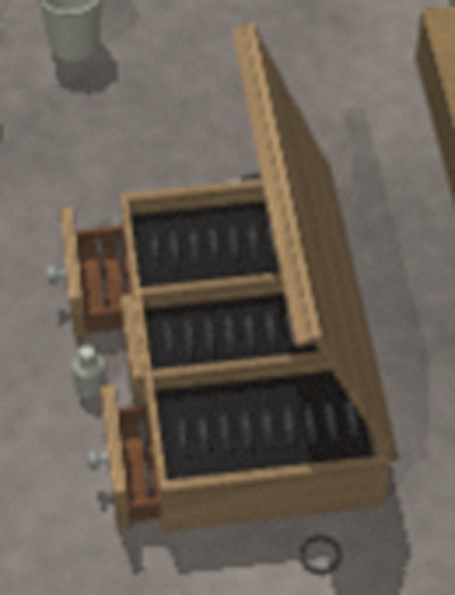

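```bash
cat > m.py <<'E'
from h import *
p=vision.camera("top"); s=vision.camera("scene")
c=lambda *a:np.array(a,float)/5+[245-.4,125-.4]
P=lambda z,*a:atz(p,c(*a),z)[:,:2]
A=P(.078,(150,437),(686,391)); d=A[0]-A[1]; yaw=np.arctan2(-d[0],d[1]); print("front edge",A.round(3),np.linalg.norm(d),yaw)
F=P(.074,(163,530),(340,516),(502,471),(684,456));print("fronts",F.round(4),np.arctan2(-(F[0]-F[1])[0],(F[0]-F[1])[1]),np.arctan2(-(F[2]-F[3])[0],(F[2]-F[3])[1]))
yaw=(yaw+np.arctan2(-(F[0]-F[3])[0]*0-0,1)*0)
R=np.array([[np.cos(yaw),-np.sin(yaw)],[np.sin(yaw),np.cos(yaw)]])
O=A.mean(0)+R@[.106,0]; print("origin",O)
inch=lambda X:((X-O)@R).round(4)
print("fronts in chest",inch(F)); print("knobs",inch(P(.04,(257,545),(590,483))))
D=P(.058,(422,493));print("dropper",D,inch(D)); 
print("panel",inch(P(.078,(342,440),(490,430))))
print("penlight",inch(P(.007,(50,218),(105,412))),"lens",inch(P(.003,(714,185))))
# lid angle from free edge front corners
for uv in((62,183),(730,125)):
    o,dd=ray(p,c(*uv)); dd=dd[0]; q=np.r_[R.T@(o[:2]-O),o[2]]; w=np.r_[R.T@dd[:2],dd[2]]
    ths=np.linspace(.8,1.3,501); best=min((abs(np.linalg.norm(0)+ (lambda X,Z:(q+w*((Z-q[2])/w[2]))[0]-X)(.1-.222*np.cos(t)+.008*np.sin(t),.08+.222*np.sin(t)+.008*np.cos(t))),t) for t in ths)
    print("lid",best, )
th=1.05
cor=lambda x,y,z:np.r_[O+R@[x,y],z]
pts=[cor(-.106,.165,.078),cor(-.106,-.165,.078),cor(.106,-.165,0),cor(-.106,-.165,0)]
print(proj(s,pts),"scene crop",((proj(s,pts)-[270,115])*3.5).round())
E
python3 m.py
```

```text
front edge [[ 0.516  0.166]
 [ 0.542 -0.159]] 0.3260009658387726 0.07816146636247844
fronts [[ 0.4595  0.1589]
 [ 0.4674  0.0509]
 [ 0.4941 -0.0476]
 [ 0.5024 -0.1578]] 0.07311177682232717 0.07529338681097567
origin [0.63458098 0.01185195]
fronts in chest [[-0.1631  0.1602]
 [-0.1636  0.052 ]
 [-0.1447 -0.0483]
 [-0.145  -0.1588]]
knobs [[-0.1784  0.1069]
 [-0.1573 -0.1039]]
dropper [[0.48071831 0.00093582]] [[-0.1542  0.0011]]
panel [[-0.1178  0.0467]
 [-0.1194 -0.0431]]
penlight [[ 0.0432  0.2269]
 [-0.0859  0.2011]] lens [[ 0.0269 -0.2044]]
lid (np.float64(3.322530657792061e-06), np.float64(1.163))
lid (np.float64(0.00010994447706253602), np.float64(1.159))
[[303.79982914 170.30814916]
 [315.1452258  255.08469451]
 [382.4816362  259.34135093]
 [315.7116061  267.25456418]] scene crop [[118. 194.]
 [158. 490.]
 [394. 505.]
 [160. 533.]]
```

```bash
cat >> h.py <<'E'
YAW=.077; R2=np.array([[np.cos(YAW),-np.sin(YAW)],[np.sin(YAW),np.cos(YAW)]]); O=np.array([.6286,.0114])
from scipy.spatial.transform import Rotation as Ro
def where():
    o=readout.get_obs(); M=Ro.from_quat(o["ee_rot"]).as_matrix(); t=o["tool_pos"]
    print("t",round(o["t"],2),"chest",np.r_[R2.T@(t[:2]-O),t[2]].round(4),"turn",np.degrees(np.arctan2(M[1,0],M[0,0])-np.pi/2-YAW).round(2),"F",o["force"].round(1))
    return M,t
def go(*pts):
    M,t=where()
    for a in pts: print(a,(100*M.T@(np.r_[O+R2@a[:2],a[2]]-t)).round(2))
E
python3 -c "
from h import *
go((-.205,.105,.215),(-.205,.105,.03))"
```

```text
t 1.1 chest [-0.3455  0.6226  0.2147] turn -25.72 F [-0.7  0.4  0.5]
(-0.205, 0.105, 0.215) [-4.054e+01  3.512e+01 -3.000e-02]
(-0.205, 0.105, 0.03) [-40.54  35.12  18.47]
```

Emit:
arm_command --motion '[[[4,-5,4,0,-5],[4,-10,8,0,-10],[4,-14,12,0,-15],[4,-18,16,0,-20],[4,-22,19,0,-25.7]]]'

```text
t: 1.72
tool_pos: [0.3339, 0.3298, 0.2149]
ee_rot: [0.678, 0.735, 0.0, 0.0]
force: [0.7, 0.7, -0.3]
finger_gap: 0.534
```

```bash
python3 -c "
from h import *
go((-.205,.105,.215),(-.205,.105,.03))"
```

```text
t 1.73 chest [-0.2693  0.3402  0.2149] turn 0.15 F [ 0.7  0.7 -0.3]
(-0.205, 0.105, 0.215) [-2.353e+01  6.370e+00 -1.000e-02]
(-0.205, 0.105, 0.03) [-23.54   6.36  18.49]
```

Emit:
arm_command --motion '[[[4,-5,1.5,0,0],[4,-10,3,0,0],[4,-15,4.5,0,0],[4,-20,6,0,0],[4,-23.5,6.4,0,0]]]'

```text
t: 2.35
tool_pos: [0.4156, 0.1002, 0.215]
ee_rot: [0.68, 0.733, 0.0, 0.0]
force: [0.2, 0.1, 0.1]
finger_gap: 0.419
```

Emit:
arm_command --motion '[[[4,0,0,5,0],[4,0,0,10,0],[4,0,0,15,0],[4,0,0,18.5,0],[4,0,0,18.5,0]]]'

```text
t: 2.98
tool_pos: [0.4123, 0.1018, 0.027]
ee_rot: [0.679, 0.734, -0.003, -0.002]
force: [-0.8, 0.1, -0.2]
finger_gap: 0.421
```

```bash
python3 - <<'E'
from h import *
go((-.205,.105,.03),(-.167,.105,.03),(-.122,.105,.03))
for n,(a,b,c,d),k in(("top",(125,245,245,405),5),):
    p=vision.camera(n); cv2.imwrite("pics/c3.png",cv2.resize(p["pixels"][a:b,c:d,::-1],None,fx=k,fy=k))
E
```

```text
t 2.98 chest [-0.2087  0.1068  0.027 ] turn -0.02 F [-0.8  0.1 -0.2]
(-0.205, 0.105, 0.03) [-0.18  0.37 -0.31]
(-0.167, 0.105, 0.03) [-0.18  4.17 -0.33]
(-0.122, 0.105, 0.03) [-0.18  8.67 -0.36]
```

View pics/c3.png

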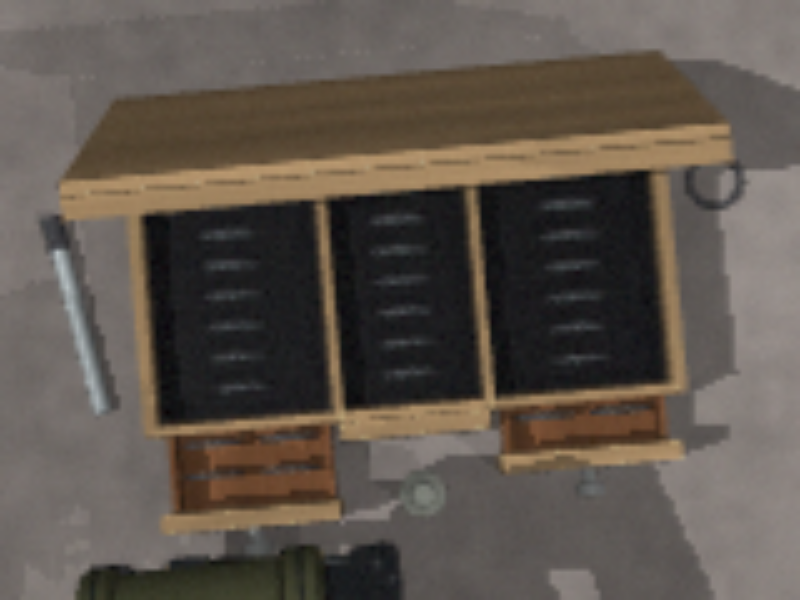

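The crop shows the gripper in front of the left drawer (about 250,570), with the drawer, dropper (422,493), penlight and lens all undisturbed. Next I'll push slowly.

Emit:
arm_command --motion '[[[4,-0.2,1.2,0,0],[4,-0.2,2.2,0,0],[4,-0.2,3.0,0,0],[4,-0.2,3.6,0,0],[4,-0.2,4.2,0,0]]]'

```text
t: 3.65
tool_pos: [0.4572, 0.1034, 0.0296]
ee_rot: [0.679, 0.734, -0.0, -0.0]
force: [-1.8, -0.2, 0.9]
finger_gap: 0.418
```

Emit:
arm_command --motion '[[[4,0,0.6,0,0],[4,0,1.2,0,0],[4,0,1.8,0,0],[4,0,2.4,0,0],[4,0,2.8,0,0]]]'

```text
t: 4.28
tool_pos: [0.4853, 0.1056, 0.0295]
ee_rot: [0.679, 0.734, -0.0, -0.0]
force: [-1.6, 0.3, 0.5]
finger_gap: 0.422
```

Emit:
arm_command --motion '[[[4,0,0.3,0,0],[4,0,0.6,0,0],[4,0,0.8,0,0],[4,0,1.0,0,0],[4,0,1.1,0,0]]]'

```text
t: 4.9
tool_pos: [0.496, 0.1064, 0.0296]
ee_rot: [0.679, 0.734, -0.0, -0.0]
force: [-1.4, 0.3, 0.7]
finger_gap: 0.42
```

```bash
python3 -c "
from h import *
go((-.122,.105,.03))"
```

```text
t 4.9 chest [-0.1249  0.1049  0.0296] turn -0.02 F [-1.4  0.3  0.7]
(-0.122, 0.105, 0.03) [ 0.01  0.29 -0.04]
```

Emit:
arm_command --motion '[[[4,0,0.1,0,0],[4,0,0.2,0,0],[4,0,0.3,0,0],[4,0,0.35,0,0],[4,0,0.4,0,0]]]'

```text
t: 5.52
tool_pos: [0.4969, 0.1065, 0.0296]
ee_rot: [0.679, 0.734, -0.003, -0.003]
force: [-15.2, -1.5, 12.8]
finger_gap: 0.419
```

Emit:
arm_command --motion '[[[4,0,-1,0,0],[4,0,-3,0,0],[4,0,-6,0,0],[4,0,-7.5,0,0],[4,0,-7.5,0,0]]]'

```text
t: 6.15
tool_pos: [0.4251, 0.1009, 0.0298]
ee_rot: [0.679, 0.734, 0.001, 0.001]
force: [-0.3, -0.0, -0.6]
finger_gap: 0.419
```

Emit:
arm_command --motion '[[[4,0,0,-5,0],[4,0,0,-10,0],[4,-5,0,-10,0],[4,-11,0,-10,0],[4,-17,0,-10,0]]]'

```text
t: 6.78
tool_pos: [0.4397, -0.0706, 0.1309]
ee_rot: [0.679, 0.734, 0.001, 0.002]
force: [0.4, 0.4, -0.0]
finger_gap: 0.42
```

Emit:
arm_command --motion '[[[4,-4,0,0,0],[4,-4,0,0,0],[4,-4,0,5,0],[4,-4,0,10,0],[4,-4,0,10,0]]]'

```text
t: 7.4
tool_pos: [0.4381, -0.1065, 0.026]
ee_rot: [0.679, 0.734, -0.002, -0.004]
force: [-0.3, -0.1, -0.3]
finger_gap: 0.417
```

```bash
python3 - <<'E'
from h import *
go((-.205,-.105,.03),(-.151,-.105,.03),(-.124,-.105,.03))
p=vision.camera("top"); cv2.imwrite("pics/c4.png",cv2.resize(p["pixels"][125:245,245:405,::-1],None,fx=5,fy=5))
E
```

```text
t 7.4 chest [-0.199  -0.1029  0.026 ] turn 0.03 F [-0.3 -0.1 -0.3]
(-0.205, -0.105, 0.03) [-0.21 -0.61 -0.4 ]
(-0.151, -0.105, 0.03) [-0.21  4.79 -0.44]
(-0.124, -0.105, 0.03) [-0.22  7.49 -0.47]
```

View pics/c4.png

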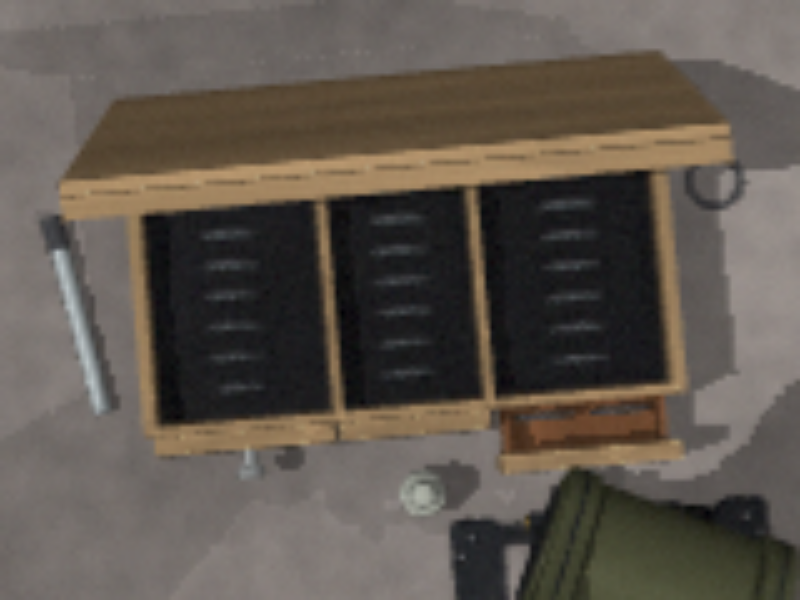

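Left drawer is home, flush with the panel (about 250,440). The dropper (422,493) is still standing. Now the right drawer.

Emit:
arm_command --motion '[[[4,-0.2,1.4,0,0],[4,-0.2,2.6,0,0],[4,-0.2,3.6,0,0],[4,-0.2,4.2,0,0],[4,-0.2,4.8,0,0]]]'

```text
t: 8.07
tool_pos: [0.4894, -0.1067, 0.0297]
ee_rot: [0.679, 0.734, -0.0, -0.0]
force: [-1.7, -0.9, 0.9]
finger_gap: 0.42
```

Emit:
arm_command --motion '[[[4,0,0.6,0,0],[4,0,1.2,0,0],[4,0,1.7,0,0],[4,0,2.0,0,0],[4,0,2.2,0,0]]]'

```text
t: 8.7
tool_pos: [0.5112, -0.105, 0.0295]
ee_rot: [0.679, 0.734, -0.0, -0.0]
force: [-1.8, 1.0, 0.1]
finger_gap: 0.423
```

```bash
python3 -c "
from h import *
go((-.124,-.105,.03))"
```

```text
t 8.7 chest [-0.126  -0.107   0.0295] turn -0.01 F [-1.8  1.   0.1]
(-0.124, -0.105, 0.03) [ 0.2   0.2  -0.05]
```

Emit:
arm_command --motion '[[[4,0,0.1,0,0],[4,0,0.2,0,0],[4,0,0.25,0,0],[4,0,0.3,0,0],[4,0,0.35,0,0]]]'

```text
t: 9.32
tool_pos: [0.5137, -0.1048, 0.0295]
ee_rot: [0.679, 0.734, -0.001, -0.001]
force: [-7.0, 0.1, 4.0]
finger_gap: 0.42
```

Emit:
arm_command --motion '[[[4,0,0.05,0,0],[4,0,0.1,0,0],[4,0,0.1,0,0]]]'

```text
t: 9.7
tool_pos: [0.5136, -0.1048, 0.0295]
ee_rot: [0.679, 0.734, -0.002, -0.002]
force: [-10.4, -0.4, 5.4]
finger_gap: 0.419
```

Emit:
arm_command --motion '[[[4,0,-1,0,0],[4,0,-3,0,0],[4,0,-6,0,0],[4,0,-7.5,0,0],[4,0,-7.5,-4,0]]]'

```text
t: 10.32
tool_pos: [0.4376, -0.1095, 0.0669]
ee_rot: [0.68, 0.733, -0.001, -0.003]
force: [0.9, -0.3, 0.8]
finger_gap: 0.42
```

Emit:
arm_command --motion '[[[0,0,0,-6,0],[0,0,0,-12,0],[0,2,0,-18,0],[0,5,0,-24,0],[0,9,0,-29,0]]]'

```text
t: 10.95
tool_pos: [0.4347, -0.0244, 0.3573]
ee_rot: [0.68, 0.733, 0.001, 0.002]
force: [1.9, 0.4, -0.7]
finger_gap: 0.007
```

```bash
python3 - <<'E'
from h import *
go((.08,0,.36),(.08,0,.26))
p=vision.camera("top"); cv2.imwrite("pics/c5.png",cv2.resize(p["pixels"][125:245,245:405,::-1],None,fx=5,fy=5))
E
```

```text
t 10.95 chest [-0.1961 -0.0208  0.3573] turn -0.11 F [ 1.9  0.4 -0.7]
(0.08, 0, 0.36) [ 2.14 27.61 -0.16]
(0.08, 0, 0.26) [ 2.14 27.57  9.84]
```

Emit:
arm_command --motion '[[[0,0.5,6,0,0],[0,1,12,0,0],[0,1.5,18,0,0],[0,2,24,0,0],[0,2.1,28,0,0]]]'

```text
t: 11.62
tool_pos: [0.7144, 0.018, 0.3531]
ee_rot: [0.679, 0.734, 0.0, 0.0]
force: [-0.3, 0.5, -0.2]
finger_gap: 0.008
```

Emit:
arm_command --motion '[[[0,0,0,0,0],[0,0,0,4,0],[0,0,0,8,0],[0,0,0,9.5,0],[0,0,0,9.5,0]]]'

```text
t: 12.25
tool_pos: [0.7111, 0.0174, 0.2589]
ee_rot: [0.68, 0.734, -0.0, -0.0]
force: [-0.3, 0.4, 0.6]
finger_gap: 0.006
```

```bash
python3 - <<'E'
from h import *
L=[]
for th in np.r_[1.25,1.15,np.arange(1.05,-.01,-.05),0]:
    L.append((.1-.19*np.cos(th)+.008*np.sin(th)+.01,0,.08+.19*np.sin(th)+.008*np.cos(th)))
go(*[tuple(np.round(a,4).tolist()) for a in L])
p=vision.camera("scene"); a=p["pixels"][100:270,230:400,::-1]
q=cv2.imread("pics/c5.png"); a=cv2.resize(a,None,fx=3.5,fy=3.5); q=cv2.resize(q[150:],(0,0),fx=.25,fy=.25)
cv2.imwrite("pics/c6.png",np.hstack([a,np.vstack([q,np.zeros((a.shape[0]-q.shape[0],q.shape[1],3),np.uint8)])]))
E
```

```text
t 12.25 chest [ 0.0827 -0.0003  0.2589] turn -0.02 F [-0.3  0.4  0.6]
(0.0577, 0.0, 0.2628) [ 0.03 -2.5  -0.38]
(0.0397, 0.0, 0.2567) [ 0.03 -4.3   0.23]
(0.0224, 0.0, 0.2488) [ 0.03 -6.03  1.02]
(0.0141, 0.0, 0.2442) [ 0.03 -6.86  1.48]
(0.006, 0.0, 0.2392) [ 0.03 -7.67  1.98]
(-0.0018, 0.0, 0.2338) [ 0.03 -8.45  2.52]
(-0.0094, 0.0, 0.228) [ 0.03 -9.21  3.1 ]
(-0.0166, 0.0, 0.2219) [ 0.03 -9.93  3.71]
(-0.0236, 0.0, 0.2154) [  0.03 -10.63   4.37]
(-0.0302, 0.0, 0.2085) [  0.03 -11.29   5.06]
(-0.0364, 0.0, 0.2014) [  0.03 -11.91   5.77]
(-0.0423, 0.0, 0.1939) [  0.03 -12.49   6.52]
(-0.0478, 0.0, 0.1861) [  0.03 -13.04   7.3 ]
(-0.0529, 0.0, 0.1781) [  0.03 -13.55   8.1 ]
(-0.0576, 0.0, 0.1698) [  0.03 -14.02   8.93]
(-0.0619, 0.0, 0.1614) [  0.03 -14.45   9.77]
(-0.0657, 0.0, 0.1527) [  0.03 -14.83  10.64]
(-0.0691, 0.0, 0.1438) [  0.03 -15.17  11.53]
(-0.0721, 0.0, 0.1348) [  0.03 -15.47  12.43]
(-0.0746, 0.0, 0.1256) [  0.03 -15.72  13.35]
(-0.0767, 0.0, 0.1163) [  0.03 -15.92  14.28]
(-0.0783, 0.0, 0.1069) [  0.03 -16.08  15.22]
(-0.0794, 0.0, 0.0975) [  0.02 -16.19  16.16]
(-0.08, 0.0, 0.088) [  0.02 -16.25  17.11]
(-0.08, 0.0, 0.088) [  0.02 -16.25  17.11]
```

View pics/c6.png

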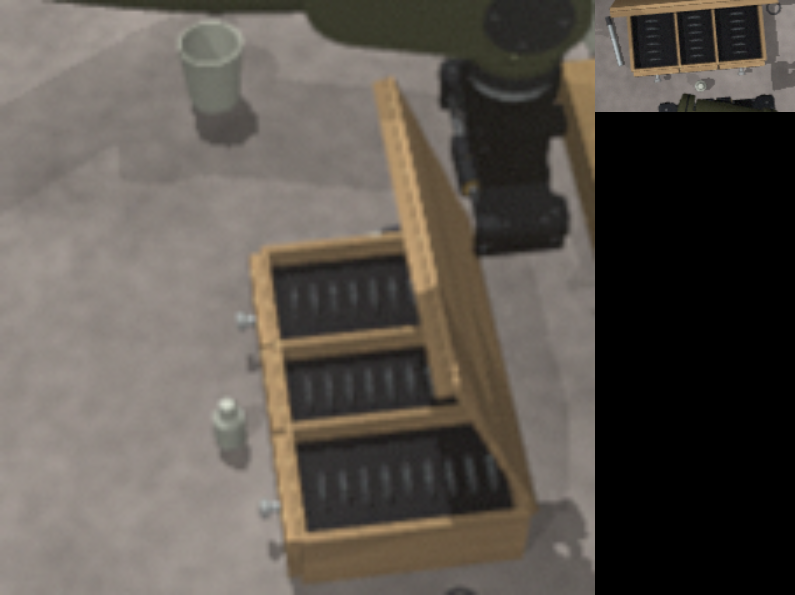

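Both drawers are flush with the panel, the dropper (230,425) stands, and the gripper (515,200) is behind the lid. Now I'll push the lid along its arc.

Emit:
arm_command --motion '[[[0,0,-1.2,-0.2,0],[0,0,-2.2,-0.2,0],[0,0,-3.0,-0.1,0],[0,0,-3.7,0.0,0],[0,0,-4.3,0.2,0]]]'

```text
t: 12.92
tool_pos: [0.669, 0.0143, 0.2575]
ee_rot: [0.679, 0.734, 0.0, 0.0]
force: [1.8, -0.3, -0.1]
finger_gap: 0.007
```

Emit:
arm_command --motion '[[[0,0,-0.9,0.4,0],[0,0,-1.7,0.8,0],[0,0,-2.6,1.3,0],[0,0,-3.4,1.8,0],[0,0,-4.1,2.3,0]]]'

```text
t: 13.55
tool_pos: [0.6275, 0.0111, 0.234]
ee_rot: [0.679, 0.734, -0.0, -0.0]
force: [0.1, -0.2, 1.2]
finger_gap: 0.005
```

```bash
python3 -c "
from h import *
where()"
```

```text
t 13.55 chest [-0.0011 -0.0003  0.234 ] turn -0.01 F [ 0.1 -0.2  1.2]
```

Emit:
arm_command --motion '[[[0,0,-0.75,0.6,0],[0,0,-1.5,1.2,0],[0,0,-2.2,1.85,0],[0,0,-2.85,2.55,0],[0,0,-3.45,3.25,0]]]'

```text
t: 14.18
tool_pos: [0.5932, 0.0084, 0.2013]
ee_rot: [0.679, 0.734, -0.0, -0.0]
force: [0.7, -0.5, 1.3]
finger_gap: 0.006
```

Emit:
arm_command --motion '[[[0,0,-0.6,0.75,0],[0,0,-1.1,1.5,0],[0,0,-1.6,2.3,0],[0,0,-2.1,3.15,0],[0,0,-2.5,4.0,0]]]'

```text
t: 14.8
tool_pos: [0.5685, 0.0066, 0.1612]
ee_rot: [0.679, 0.734, -0.0, -0.0]
force: [-0.0, -0.4, 0.6]
finger_gap: 0.006
```

Emit:
arm_command --motion '[[[0,0,-0.4,0.85,0],[0,0,-0.7,1.75,0],[0,0,-1.0,2.65,0],[0,0,-1.25,3.55,0],[0,0,-1.4,4.2,0]]]'

```text
t: 15.42
tool_pos: [0.5547, 0.0055, 0.1191]
ee_rot: [0.679, 0.734, -0.0, -0.0]
force: [0.4, 0.7, 0.9]
finger_gap: 0.005
```

```bash
python3 - <<'E'
from h import *
where()
p=vision.camera("scene"); cv2.imwrite("pics/c7.png",cv2.resize(p["pixels"][100:270,230:400,::-1],None,fx=3.5,fy=3.5))
E
```

```text
t 15.43 chest [-0.0742 -0.0002  0.1191] turn -0.02 F [0.4 0.7 0.9]
```

View pics/c7.png

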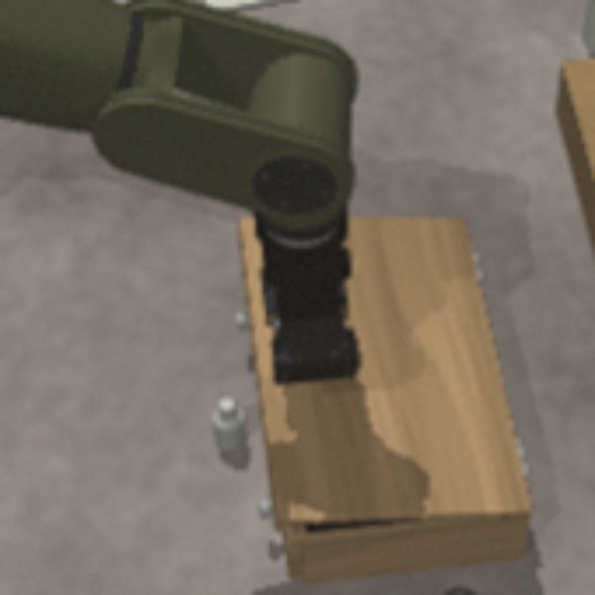

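The lid has come down with the finger and is nearly shut, with a small gap at (345,525). The dropper (230,425) is untouched. Finishing slowly.

Emit:
arm_command --motion '[[[0,0,-0.1,0.5,0],[0,0,-0.2,1.0,0],[0,0,-0.3,1.5,0],[0,0,-0.4,2.0,0],[0,0,-0.4,2.4,0]]]'

```text
t: 16.1
tool_pos: [0.5507, 0.0052, 0.0954]
ee_rot: [0.679, 0.734, -0.0, -0.0]
force: [0.1, -0.5, 0.3]
finger_gap: 0.003
```

Emit:
arm_command --motion '[[[0,0,0,0.2,0],[0,0,0,0.4,0],[0,0,0,0.5,0],[0,0,0,0.6,0],[0,0,0,0.7,0]]]'

```text
t: 16.73
tool_pos: [0.551, 0.0052, 0.0888]
ee_rot: [0.679, 0.734, 0.0, 0.0]
force: [-0.4, 0.1, 0.4]
finger_gap: 0.003
```

Emit:
arm_command --motion '[[[0,0,0,0.05,0],[0,0,0,0.1,0],[0,0,0,0.15,0],[0,0,0,0.2,0],[0,0,0,0.2,0]]]'

```text
t: 17.35
tool_pos: [0.551, 0.0052, 0.0882]
ee_rot: [0.679, 0.734, -0.0, -0.0]
force: [-5.6, 0.2, 8.3]
finger_gap: 0.005
```

Emit:
arm_command --motion '[[[0,0,0,0.05,0],[0,0,0,0.1,0],[0,0,0,0.1,0]]]'

```text
t: 17.73
tool_pos: [0.551, 0.0052, 0.0882]
ee_rot: [0.679, 0.734, -0.0, -0.0]
force: [-7.2, 0.5, 12.8]
finger_gap: 0.004
```

Emit:
arm_command --motion '[[[0,0,0,-1,0],[0,0,0,-4,0],[0,0,0,-10,0],[0,0,0,-16,0],[0,0,-6,-22,0]]]'

```text
t: 18.35
tool_pos: [0.5082, 0.0017, 0.2931]
ee_rot: [0.679, 0.734, 0.001, 0.001]
force: [-0.6, -0.3, 0.5]
finger_gap: 0.008
```

Emit:
arm_command --motion '[[[0,0,-6,0,0],[0,0,-12,0,0],[0,0,-16,0,0],[0,0,-16,0,0],[0,0,-16,0,0]]]'

```text
t: 18.98
tool_pos: [0.3479, -0.0105, 0.2902]
ee_rot: [0.68, 0.734, 0.0, 0.0]
force: [-0.2, -1.0, 0.1]
finger_gap: 0.003
```

```bash
python3 - <<'E'
from h import *
where()
p=vision.camera("scene");a=cv2.resize(p["pixels"][100:270,250:400,::-1],None,fx=3,fy=3)
q=vision.camera("top");b=cv2.resize(q["pixels"][125:245,255:405,::-1],None,fx=3,fy=3)
c=lambda x,y,z:np.r_[O+R2@[x,y],z]
print("shut lid edge expected scene crop",((proj(p,[c(-.122,.167,.088),c(-.122,-.167,.088)])-[250,100])*3).round())
b=np.vstack([b,np.zeros((a.shape[0]-b.shape[0],b.shape[1],3),np.uint8)])[:a.shape[0]]
cv2.imwrite("pics/c8.png",cv2.resize(np.hstack([a,b]),None,fx=.88,fy=.88))
E
```

```text
t 18.98 chest [-0.2816 -0.0003  0.2902] turn -0.02 F [-0.2 -1.   0.1]
shut lid edge expected scene crop [[142. 206.]
 [173. 465.]]
```

View pics/c8.png

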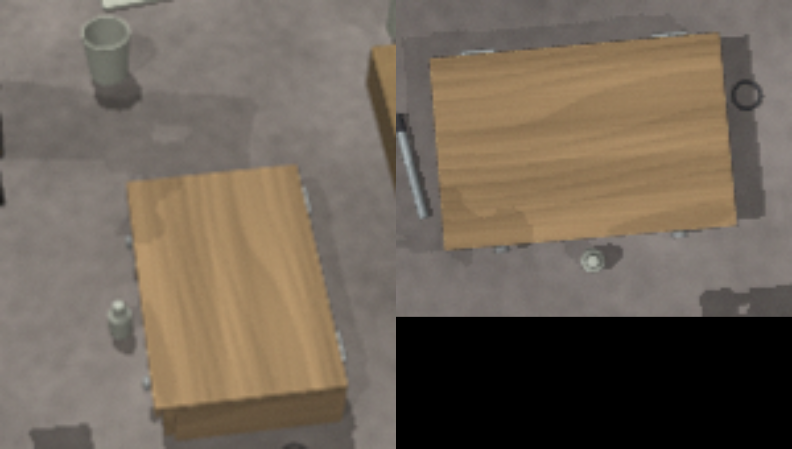

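The lid is flat and shut: its front corners show at (128,183) and (155,408) against expected (125,181) and (152,409). The dropper, penlight, lens and cup are where they were, and the arm is clear of everything.

```bash
python3 -c "
from rig import ticket; print(ticket.finish_job())"
```

```text
the job is handed in; nothing more can be done
None
```

The chest is closed up and the job is handed in, about 19 s on the robot clock. I pushed the left drawer home, then the right, then pushed the lid down along its arc with closed fingertips.

- **Drawers:** both stopped firmly at the same depth, about 20 N peak on the left and 12 N on the right. Sliding before that took only about 1.5 N. The picture taken before the lid push showed both fronts flush with the middle panel. The shut lid hides them from above now.
- **Lid:** it stopped with the fingertip at 88 mm above the desk, as specified for shut, with about 15 N of resistance. In the last picture its front corners were within about 1–2 camera pixels of where they should be.
- **Other things:** the dropper and cup were still standing, and the penlight and lens had not visibly moved. I did not look at the mouse and trial frame again at the end, but the arm never went near them.

No check failed. My first chest position was about 6 mm too far back, because I took the wrong front edge as reference; I corrected it before moving.

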